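# Push the toy van body through the chute flap

### The arm

A 7-joint arm with a two-finger parallel gripper is mounted at the origin on the work surface. World frame = base frame: x ahead of the robot, y to its left, z up, the work surface at z = 0. Lengths are in m, angles in rad, forces in N, time in s.
With the tool pointing down it reaches from about 0.425 to 0.875 m from the base axis. Payload 9.9 kg.
Tool frame: the origin (TCP) lies between the finger pads; the fingertips stand 25 mm ahead of it and the grasp point (between the pads) lies 6 mm ahead of it; z points along the fingers, x is the direction in which the jaws open and shut, and the axes are right-handed (so a half turn about z gives the same grasp; the last joint's range is limited). The gripper opens to 85 mm and grips with 20 to 120 N. Pads are 22 mm wide; open, the fingers measure 114 mm over their backs; the gripper's body (76 mm by 85 mm) begins 54 mm behind the grasp point. The pads swing forward as they close: fully open they stand 13 mm farther back than shut.
Start: joints at [-1.294, 0.576, 0.025, 1.437, -0.015, 1.129, -0.057], TCP at [0.238, 0.632, 0.256] pointing down, gripper open.
Joint ranges: [-2.76, 2.76], [-0.34, 2.15], [-1.52, 1.57], [0.19, 2.46], [-1.09, 4.23], [0.17, 1.99], [-2.82, 2.82]. Speed limits (rad/s): [2.22, 2.22, 3.01, 3.01, 3.14, 3.14, 3.14].

### API

Orientations are given as a unit quaternion [w, x, y, z].
In Python, from plant import ctrl gives the robot as it stands.
- The arm moves only by the tool apply_moves, never from a script. Its arguments are lists of equal length, an entry for each row: "travel": the shift along the tool's x, y, z in mm, a list of three; "twist": the turn about the tool's z in degrees; "fingers": the gripper command: -1 is shut, 1 is fully open, values between are in proportion. In form: {"travel": [[x, y, z], ...], "twist": [twist, ...], "fingers": [fingers, ...]}. A call has 1 to 20 rows; each row is the pose to reach, as a shift and turn from the pose commanded when the call began, along the tool's axes at that moment; what a row does not reach only later rows make up. A row lasts 1/12 s, in which the tool goes at most 41.7 mm and 7.16 degrees, less where a joint would pass 70% of its speed; a pose out of reach is approached as far as the arm can. A call with a gripper value outside its range is refused whole. The fingers move at their own pace and stop on an object; "newtons" is the grip in N (left out, the last holds). Time passes only in rows, so rows that repeat a pose let the fingers close. It gives the time, the measured TCP pose, the force and the opening at its end, in the units of the state.
- ctrl.observe(): the state, without advancing time (a new reading comes with each control period).
- ctrl.capture(name): name is "side" or "top" or "wrist"; returns a dict with "image" (420x560x3 uint8, red, green, blue), "mtx" (3x3 intrinsics, pixels), "rvec" (rotation vector, rad) and "tvec" (3), from world to camera coordinates, as OpenCV has them; the wrist camera has in their place "T_tool_cam" (4x4, takes a point from camera to tool coordinates, whose origin is the TCP and whose axes are the tool frame's). Camera axes: x right, y down, z forward; pixel columns grow to the right and rows downward; lengths in m; the calibration is good to about 2 mm. The wrist camera is an equidistant fisheye: a pixel r from the principal point sees the ray r / f radians off the axis. A picture is of the moment at which its call begins: read the wrist's pose just before it. There is no depth.
- ctrl.job_done(): hands the job in, once; it reports no verdict.
The state is a dict: "clock": time; "q": joint angles; "qd": joint speeds; "joint_torque": joint torques, N m; "tool_pos": TCP position; "tcp_rot": TCP orientation; "force": force on the tool from outside, world axes, zero at the start; "moment": the same for the moment, N m; "gripper_width": finger opening in m.
Only numpy, scipy, OpenCV 4.12 (cv2) and the standard library are available. Lean on these libraries where they do the work, as an engineer would, in place of code of your own. Each camera call takes 0.05 s, during which the arm holds its last target.

### The job

With the fingertips only, push the wooden toy van body along its lane and through the hanging flap at the end, far enough that it drops off the ledge behind and slides down into the catch tray; then pull the fingers back out so that the flap swings shut by itself. Do not lift the van body, and leave the toy wheel in the other lane, that lane's flap, and the jar and sanding block beside the chute alone.

Things in the scene. Friction and masses are not known exactly. Their poses are not given: they have to be found in the camera images.
- chute: Wooden parts chute, fixed (place and yaw vary). Origin: on the bench, mid-width, under the flaps' hinge rod. x: along the lanes, pushing direction, away from the robot; y left; z up. Level deck 75 mm above the bench, x = -200 to +42 mm. Lanes centred at y = +50 (left) and -50 mm (right), each 84 mm wide between rails 12 mm high, 16 mm wide (at y = -100, 0, 100).
- left_door (a point): Left doorway: the point on the deck under the rod, mid-lane (chute x 0, y +50 mm). 84 mm wide; the steel rod, 6 mm diameter, crosses it 66 mm above the deck and stays there when the flap opens, so fingers reach in under it slanting, their tips leaning forward by 25 to 40 degrees from straight down. Three posts carry the rod, 16 mm wide, 20 mm deep, 71 mm above the deck.
- right_door (a point): The same point of the right doorway (chute x 0, y -50 mm), of the same sizes.
- ledge (a point): Middle of the far edge of the deck (chute x +42 mm, y 0). Past the flaps the deck goes on 42 mm as a ledge; here a steel slope falls at 45 degrees to an open catch tray, shared by both lanes: floor 5 mm above the bench, chute x = 112 to 254 mm, inner width 184 mm, side walls 75 mm and end wall 55 mm high.
- van_mid (a point): Centre (half-way up) of the loose bare-wood toy van body, 90 mm long (its x, bonnet towards the flap), 48 wide, 34 high, about 0.1 kg; front 25 mm only 22 high, rear face flat. It stands in either lane, within 0.12 rad of its direction, short of the flap. It tips off the ledge once its rear face is some 0 to 10 mm past the rod, then slides down by itself; mass centre 3 mm behind this point.
- wheel_mid (a point): Centre of a loose round wooden toy wheel, 52 mm diameter, 16 mm thick, lying flat on the deck in the other lane. Leave it where it is.
- flap_left (a joint): Angle of the left lane's flap (at chute y = +50 mm), rad: 0 = hanging shut, grows as it swings away from the robot (towards +x), stop at 1.45. A wooden panel 80 mm wide, 60 mm high, 5 mm thick, 40 g, hinged on the rod with its lower edge 2 mm above the deck; it opens only away from the robot and falls shut by its weight in about half a second.
- flap_right (a joint): The same for the right lane's flap (at chute y = -50 mm).
- jar: Small glass jar, 48 mm diameter, 55 mm high, on the bench beside the deck, on its left. Origin: centre of its underside. Leave alone.
- sander: Cork sanding block 100 x 60 x 34 mm on the bench beside the deck, on its right. Origin: centre of its underside. Leave alone.
Mind the look-alikes: they are no part of the job. Leave any purple, turquoise or yellow look-alike of the part that bears van_mid alone.

How it is judged:
On the way, in this order (a step that is already met when the one before it is completed fails the run):
1. the van body is in its doorway, holding its flap open (((value of joint flap_left above 0.35 rad and y of van_mid in the frame of chute above 0 m and x of van_mid in the frame of chute between -0.03 and 0.03 m) or (value of joint flap_right above 0.35 rad and y of van_mid in the frame of chute below 0 m and x of van_mid in the frame of chute between -0.03 and 0.03 m))), for 0.04 s.
2. the van body is down in the tray and both flaps hang shut (x of van_mid in the frame of chute between 0.06 and 0.255 m and y of van_mid in the frame of chute between -0.092 and 0.092 m and z of van_mid in the frame of chute below 0.075 m and value of joint each of flap_left, flap_right below 0.06 rad), for 0.2 s.
At the end, for the whole second after the job is handed in: The van body lies at rest in the catch tray or on its slope (centre more than 60 mm past the hinge rod, inside the tray walls, below deck level), both flaps hang shut (within 0.06 rad), and the toy wheel has stayed within 15 mm of its place (all of step 2 and linear speed of van below 0.02 m/s and distance of wheel_mid from where it was at the start of the episode below 0.015 m); the robot touches nothing.
It fails at once if the van body is lifted (its centre more than 14 mm above where it stands on the deck) (z of van_mid in the frame of chute above 0.106 m).
It fails at once if the toy wheel in the other lane is moved by more than 15 mm (distance of wheel_mid from where it was at the start of the episode above 0.015 m).
It fails at once if the wheel lane's flap is opened ((y of wheel_mid in the frame of chute above 0 m and value of joint flap_left above 0.2 rad) or (y of wheel_mid in the frame of chute below 0 m and value of joint flap_right above 0.2 rad)).
It fails at once if the van body leaves the chute (z of van_mid in the frame of chute below 0 m or x of van_mid in the frame of chute below -0.2 m or y of van_mid in the frame of chute above 0.12 m or y of van_mid in the frame of chute below -0.12 m).
It fails at once if the jar or the sanding block is moved by more than 25 mm (distance of any of sander, jar from where it was at the start of the episode above 0.025 m).
It also fails if it takes over 40 s, if anything falls off the work surface, if the arm or the gripper's body presses on something with over 40 N, if the wrist force passes 120 N, or if a joint passes its speed limit or range.

## Working session

There is one attempt and no reset: what is moved stays moved. The work goes in short steps, Python scripts to look and compute and a tool call to move; the robot and the scene stay as the last step left them, time stands still between calls to the robot, and variables do not carry over. Pictures are saved under pics/ and viewed, and the job is handed in when it is done.

Besides the shell and the picture viewer there is one more tool, called after ">>>" by a JSON object that holds its "fn" and its "kwargs", one argument or row to a line. apply_moves: Moves the arm, as the interface text tells. Its arguments: {"type":"object","properties":{"travel":{"type":"array"},"twist":{"type":"array"},"fingers":{"type":"array"},"newtons":{"type":"number"}},"required":["travel","twist","fingers"]}

```bash
mkdir -p pics; ls; python3 - <<'E'
from plant import ctrl
import cv2,pickle
s=ctrl.observe(); print(s)
d={}
for n in ["side","top","wrist"]:
    c=ctrl.capture(n); d[n]=c; cv2.imwrite(f"pics/{n}0.png",c["image"][:,:,::-1])
    print(n,{k:v for k,v in c.items() if k!="image"})
pickle.dump((s,d),open("c0.pkl","wb"))
E
```

```text
pics
{'clock': 0.0, 'q': array([-1.29378753,  0.57650471,  0.02485929,  1.43791554, -0.0150095 ,
        1.12898361, -0.05650254]), 'qd': array([-6.94678597e-04,  4.82524404e-04, -1.56152252e-03, -9.07529994e-05,
       -1.38281742e-03, -7.89273424e-04,  8.13720669e-04]), 'joint_torque': array([ 3.37136407e-04, -7.65735412e+01,  2.25093171e+00, -2.85963571e+01,
        1.54605077e-02,  1.27268155e-02, -1.08445408e-05]), 'tool_pos': array([0.23814925, 0.63115484, 0.25545872]), 'tcp_rot': array([ 4.96403681e-04,  8.22501210e-01,  5.68762778e-01, -6.44113447e-04]), 'force': array([ 0.29294936,  1.32568756, -0.25178114]), 'moment': array([ 0.01728435, -0.04385388,  0.03761019]), 'gripper_width': 0.08523382197202056}
side {'mtx': array([[478.67194405,   0.        , 275.08911107],
       [  0.        , 478.67194405, 208.28959896],
       [  0.        ,   0.        ,   1.        ]]), 'rvec': array([ 2.39932616, -0.22941336,  0.06382218]), 'tvec': array([-0.53573713,  0.19648998,  1.11663315])}
top {'mtx': array([[521.37237307,   0.        , 276.37449751],
       [  0.        , 521.37237307, 210.6309857 ],
       [  0.        ,   0.        ,   1.        ]]), 'rvec': array([ 2.16789869, -2.13504018,  0.1923878 ]), 'tvec': array([0.04921348, 0.5801092 , 1.04051747])}
wrist {'mtx': array([[325.1922621 ,   0.        , 285.8425948 ],
       [  0.        , 325.1922621 , 210.30437226],
       [  0.        ,   0.        ,   1.        ]]), 'T_tool_cam': array([[ 9.99999934e-01, -3.53947445e-04, -7.78274142e-05,
         7.48614178e-04],
       [ 3.61747967e-04,  9.61997331e-01,  2.73058609e-01,
        -6.91779464e-02],
       [-2.17786323e-05, -2.73058619e-01,  9.61997396e-01,
        -1.18380865e-01],
       [ 0.00000000e+00,  0.00000000e+00,  0.00000000e+00,
         1.00000000e+00]])}
```

View pics/side0.png

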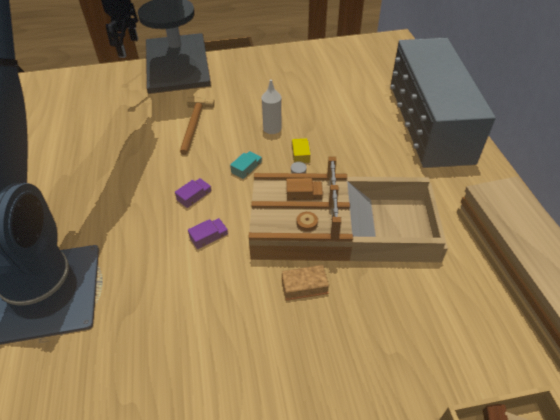

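View pics/top0.png

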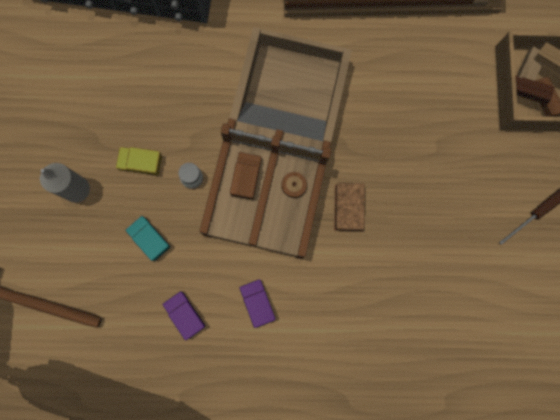

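View pics/wrist0.png

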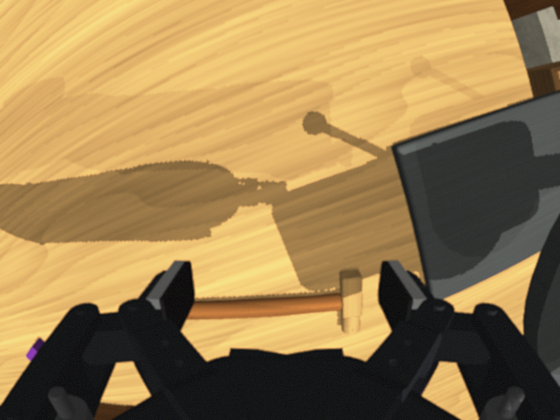

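The van is in the left lane (top image, around 245,175), the wheel in the right lane (294,184), the jar left (191,176) and the sander right (350,206). I'll zoom in to measure.

```bash
python3 - <<'E'
import pickle,cv2
s,d=pickle.load(open("c0.pkl","rb"))
im=d["top"]["image"][25:265,195:375,::-1]
cv2.imwrite("pics/topz.png",cv2.resize(im,None,fx=2.5*1,fy=2.5,interpolation=cv2.INTER_CUBIC))
im=d["side"]["image"][150:270,240:450,::-1]
cv2.imwrite("pics/sidez.png",cv2.resize(im,None,fx=3.8,fy=3.8,interpolation=cv2.INTER_CUBIC))
E
```

```text
(no output)
```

View pics/topz.png

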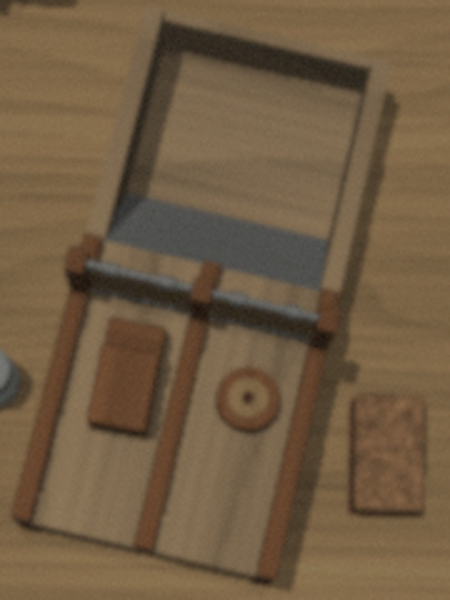

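View pics/sidez.png

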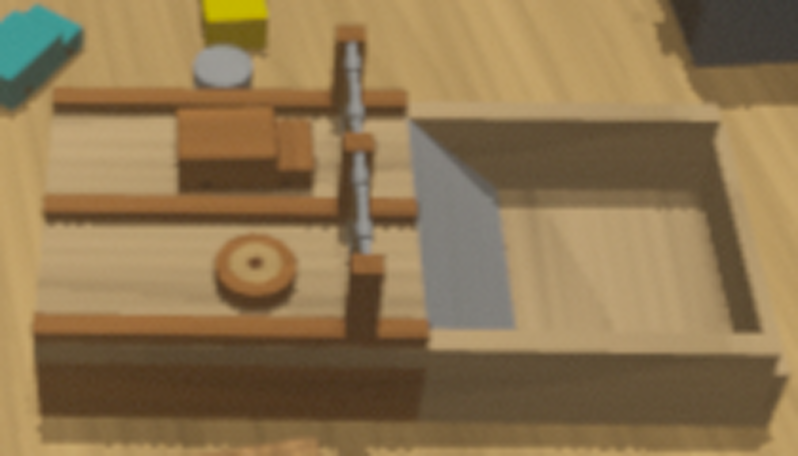

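Top zoom: the near rail ends are at about (25,521), (147,549) and (267,578), and the van's rear top corners at (90,425) and (147,433). Side zoom: the post tops are at (350,33), (358,142) and (367,263). Next I'll cast rays and fit the chute pose.

```bash
cat > h.py <<'E'
import numpy as np,cv2,pickle
def ray(c,uv,z):
    R=cv2.Rodrigues(c["rvec"])[0]; o=-R.T@c["tvec"]
    p=cv2.undistortPoints(np.array([[uv]],float),c["mtx"],None)[0,0]
    v=R.T@np.array([p[0],p[1],1]); return o+v*(z-o[2])/v[2]
def fit(P,Q): # P chute xy -> Q world xy
    P=np.array(P);Q=np.array(Q);a=P.mean(0);b=Q.mean(0)
    H=(P-a).T@(Q-b); th=np.arctan2(H[0,1]-H[1,0],H[0,0]+H[1,1])
    R=np.array([[np.cos(th),-np.sin(th)],[np.sin(th),np.cos(th)]])
    return th,R,b-R@a
E
python3 - <<'E'
from h import *
s,d=pickle.load(open("c0.pkl","rb"))
T,S=d["top"],d["side"]
t=lambda p:(p[0]/2.5+195-.3,p[1]/2.5+25-.3); q=lambda p:(p[0]/3.8+240-.37,p[1]/3.8+150-.37)
for n in (T,S): print(-cv2.Rodrigues(n["rvec"])[0].T@n["tvec"])
top=[((25,521),-.2,.1,.087),((147,549),-.2,0,.087),((267,578),-.2,-.1,.087)]
side=[((53,97),-.2,.1,.087),((45,206),-.2,0,.087),((35,325),-.2,-.1,.087),((407,98),.042,.1,.087),((417,208),.042,0,.087),((428,328),.042,-.1,.087),((350,33),0,.1,.146),((358,142),0,0,.146),((367,263),0,-.1,.146)]
Pt=[a[1:3] for a in top];Qt=[ray(T,t(a[0]),a[3])[:2] for a in top]
Ps=[a[1:3] for a in side];Qs=[ray(S,q(a[0]),a[3])[:2] for a in side]
for P,Q in ((Pt,Qt),(Ps,Qs),(Pt+Ps,Qt+Qs)):
    th,R,o=fit(P,Q); print("yaw",th,"o",o); print(np.round(1000*(np.array(Q)-(np.array(P)@R.T+o)),1).tolist())
inv=lambda p:np.round(1000*(R.T@(p[:2]-o)),1)
for n,p,z in (("rL",(90,425),.109),("rR",(147,433),.109),("step L",(106,345),.109),("step R",(161,354),.109),("frontL",(112,318),.097),("frontR",(165,327),.097),("wheel",(248,399),.091),("postL",(76,265),.146),("postM",(204,285),.146),("postR",(326,315),.146)):
    print(n,inv(ray(T,t(p),z)))
for n,p,z in (("rL",(179,109),.109),("rR",(179,155),.109),("stL",(273,107),.109),("stR",(275,155),.109),("fL",(308,120),.097),("fR",(312,165),.097)):
    print("side",n,inv(ray(S,q(p),z)))
print("jar",inv(ray(T,(191,175),.055)))
E
```

```text
[0.41174845 0.08226464 1.11593951]
[ 0.43339987 -0.69121502  0.9523017 ]
yaw -0.21610336482117604 o [0.69960974 0.06104133]
[[-0.5, -1.4], [0.3, -0.6], [0.2, 2.0]]
yaw -0.20899388008300088 o [0.70070083 0.06243562]
[[1.4, -0.7], [1.6, -1.7], [1.5, -0.1], [0.4, 0.2], [-1.0, -0.8], [-1.7, 0.9], [-0.4, 0.3], [-0.8, 0.3], [-0.9, 1.6]]
yaw -0.20936223511870167 o [0.7004962  0.06240227]
[[-0.4, -1.6], [-0.3, -0.6], [-1.0, 2.1], [1.5, -0.8], [1.7, -1.8], [1.7, -0.1], [0.6, 0.2], [-0.8, -0.7], [-1.5, 1.0], [-0.2, 0.3], [-0.6, 0.3], [-0.7, 1.6]]
rL [-117.1   64.2]
rR [-113.3   19.2]
step L [-51.6  66.9]
step R [-48.9  22.9]
frontL [-26.1  68.7]
frontR [-23.6  25.5]
wheel [-64.9 -52.4]
postL [ -4.  100.1]
postM [3.  0.6]
postR [  1.1 -96. ]
side rL [-112.    66.1]
side rR [-111.6   23.9]
side stL [-50.   68.5]
side stR [-49.9  24.4]
side fL [-26.3  68.6]
side fR [-25.3  27.2]
jar [-86.2 159.6]
```

The chute origin is about (0.7005, 0.0624) with yaw -0.209. The van's rear face centre is at chute (-113.5, 43.5) mm, with a yaw of about 0.04.

The moves can't tilt the tool, so the fingers stay vertical. They can push right up to the rod but can't reach under it. My plan is to push briskly and stop just short of the rod, letting the van coast the last few millimetres. First, I'll move in behind the van.

```bash
cat >> h.py <<'E'
from scipy.spatial.transform import Rotation as Ro
O=np.array([.7005,.0624]);YAW=-.2094
RC=np.array([[np.cos(YAW),-np.sin(YAW)],[np.sin(YAW),np.cos(YAW)]])
def tool(s):
    w=s["tcp_rot"];return Ro.from_quat([w[1],w[2],w[3],w[0]]).as_matrix()
def chute(p): return np.r_[RC.T@(np.array(p[:2])-O),p[2]]*1000
def togo(s,cx,cy,z):
    p=np.r_[O+RC@np.array([cx,cy]),z]; M=tool(s); y=M[:,1]
    return M.T@(p-s["tool_pos"])*1000, np.degrees(np.arctan2(y[1],y[0])-YAW), M[:,2]
E
python3 - <<'E'
from h import *
from plant import ctrl
s=ctrl.observe(); print(s["clock"])
print(togo(s,-.152,.045,.256)); print(chute(s["tool_pos"]))
E
```

```text
0.15
(array([-3.47488518e+02,  4.76301188e+02,  1.17487304e-01]), np.float64(-8.671706630008295), array([-3.72112869e-04, -1.21420844e-03, -9.99999194e-01]))
[-570.46455282  460.32925921  255.63877361]
```

>>> {"fn": "apply_moves", "kwargs": {
  "travel": [
    [-10, 14, 0],
    [-28, 38, 0],
    [-49, 67, 0],
    [-70, 96, 0],
    [-91, 125, 0],
    [-112, 154, 0],
    [-133, 183, 0],
    [-154, 212, 0],
    [-175, 240, 0],
    [-197, 270, 0],
    [-218, 299, 0],
    [-239, 328, 0],
    [-260, 357, 0],
    [-281, 385, 0],
    [-302, 414, 0],
    [-323, 443, 0],
    [-337, 462, 0],
    [-344, 472, 0],
    [-347.5, 476, 0],
    [-347.5, 476, 0]
  ],
  "twist": [0, -1, -2, -3, -4, -5, -6, -7, -8, -8.7, -8.7, -8.7, -8.7, -8.7, -8.7, -8.7, -8.7, -8.7, -8.7, -8.7],
  "fingers": [-1, -1, -1, -1, -1, -1, -1, -1, -1, -1, -1, -1, -1, -1, -1, -1, -1, -1, -1, -1],
  "newtons": 30
}}

```text
clock: 1.82
tool_pos: [0.561, 0.138, 0.256]
tcp_rot: [-0.0, 0.777, 0.629, -0.0]
force: [-0.7, 0.1, 0.5]
gripper_width: -0.0
```

```bash
python3 - <<'E'
from h import *
from plant import ctrl
s=ctrl.observe(); print(s["clock"],s["gripper_width"],s["force"],np.round(s["q"],2))
print(togo(s,-.152,.045,.114)); print(chute(s["tool_pos"]))
c=ctrl.capture("wrist");cv2.imwrite("pics/w1.png",c["image"][:,:,::-1])
c=ctrl.capture("side");cv2.imwrite("pics/s1.png",c["image"][:,:,::-1])
E
```

```text
1.8167 -3.878891903425858e-05 [-0.69700664  0.11243604  0.47533093] [-0.37  0.43  0.07  1.7  -0.03  1.01  1.07]
(array([4.96817386e-02, 2.76440455e-01, 1.42025137e+02]), np.float64(-0.03894587170731884), array([-5.65742985e-04, -5.14329267e-05, -9.99999839e-01]))
[-152.19939803   44.97435392  256.02527279]
```

View pics/w1.png

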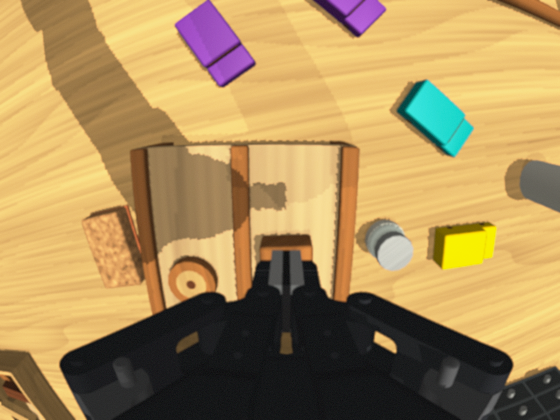

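View pics/s1.png

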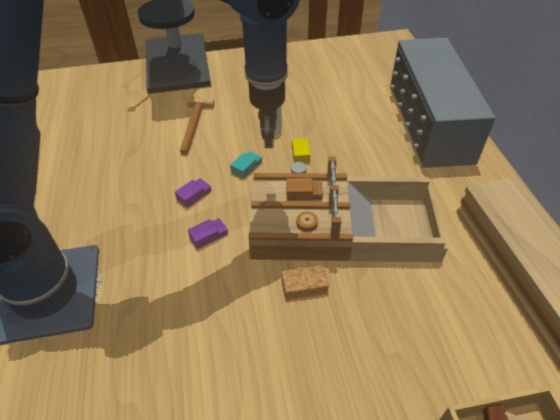

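The wrist view shows the shut fingers centred on the left lane behind the van (van at 287,248). The knuckles spread sideways, so I'll keep the tips about 18 mm above the deck. Descending.

>>> {"fn": "apply_moves", "kwargs": {
  "travel": [
    [0, 0, 10],
    [0, 0, 30],
    [0, 0, 55],
    [0, 0, 80],
    [0, 0, 105],
    [0, 0, 125],
    [0, 0, 135],
    [0, 0, 138],
    [0, 0, 138]
  ],
  "twist": [0, 0, 0, 0, 0, 0, 0, 0, 0],
  "fingers": [-1, -1, -1, -1, -1, -1, -1, -1, -1]
}}

```text
clock: 2.67
tool_pos: [0.5604, 0.1391, 0.1178]
tcp_rot: [-0.0, 0.777, 0.63, -0.001]
force: [-0.3, -0.3, 0.9]
gripper_width: 0.0
```

```bash
python3 - <<'E'
from h import *
from plant import ctrl
s=ctrl.observe(); print(s["clock"],s["force"]); print(chute(s["tool_pos"]))
for n in ("side","top","wrist"):
  c=ctrl.capture(n);im=c["image"][:,:,::-1]
  if n=="side": im=cv2.resize(im[90:270,240:450],None,fx=3.3,fy=3.3,interpolation=cv2.INTER_CUBIC)
  if n=="top": im=cv2.resize(im[90:265,185:375],None,fx=3,fy=3,interpolation=cv2.INTER_CUBIC)
  cv2.imwrite(f"pics/{n}2.png",im)
  if n!="wrist":
    R=cv2.Rodrigues(c["rvec"])[0]
    for off in ([-.014,.011,.025],[.014,.011,.025],[.014,-.011,.025],[.014,.011,.012],[.014,-.011,.012]):
      p=s["tool_pos"]+tool(s)@np.array(off); x=cv2.projectPoints(p[None],c["rvec"],c["tvec"],c["mtx"],None)[0].ravel()
      print(n,off,(x-([240,90] if n=="side" else [185,90]))*(3.3 if n=="side" else 3))
E
```

```text
2.6667 [-0.29288267 -0.2629678   0.88328508]
[-152.98954527   45.91692918  117.77644542]
side [-0.014, 0.011, 0.025] [114.05512834 338.45355423]
side [0.014, 0.011, 0.025] [114.95344592 312.07192091]
side [0.014, -0.011, 0.025] [ 86.25481842 311.91671653]
side [0.014, 0.011, 0.012] [114.66702239 300.0004297 ]
side [0.014, -0.011, 0.012] [ 85.73755564 299.8501889 ]
top [-0.014, 0.011, 0.025] [177.2926543  365.44592054]
top [0.014, 0.011, 0.025] [136.0156608  356.11328499]
top [0.014, -0.011, 0.025] [128.23418405 388.24249912]
top [0.014, 0.011, 0.012] [134.76818343 352.9490295 ]
top [0.014, -0.011, 0.012] [126.88433233 385.47274858]
```

View pics/side2.png

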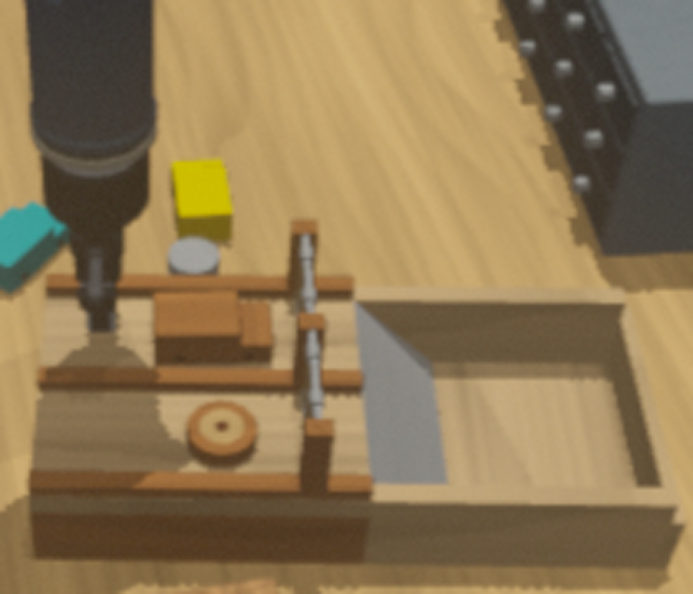

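View pics/top2.png

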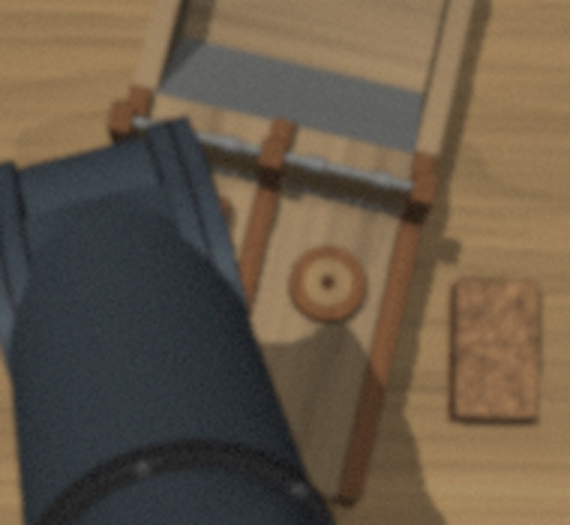

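View pics/wrist2.png

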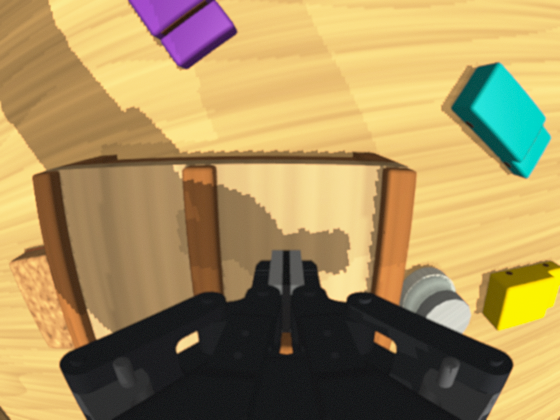

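The tips sit where I predicted, about 18 mm above the deck, and the gripper body will clear the rod. Before pushing, I'll test the stopping behaviour with a quick move in free space behind the van.

>>> {"fn": "apply_moves", "kwargs": {
  "travel": [
    [0, -10, 0],
    [0, -34, 0],
    [0, -72, 0],
    [0, -110, 0]
  ],
  "twist": [0, 0, 0, 0],
  "fingers": [-1, -1, -1, -1]
}}

```text
clock: 3.15
tool_pos: [0.4523, 0.1612, 0.1189]
tcp_rot: [0.0, 0.777, 0.629, 0.001]
force: [-1.2, 1.4, -0.4]
gripper_width: 0.0
```

>>> {"fn": "apply_moves", "kwargs": {
  "travel": [
    [0, 0, 0]
  ],
  "twist": [0],
  "fingers": [-1]
}}

```text
clock: 3.23
tool_pos: [0.4453, 0.162, 0.1185]
tcp_rot: [-0.002, 0.776, 0.631, -0.003]
force: [-1.5, -0.3, -0.8]
gripper_width: 0.0
```

>>> {"fn": "apply_moves", "kwargs": {
  "travel": [
    [0, 0, 0]
  ],
  "twist": [0],
  "fingers": [-1]
}}

```text
clock: 3.32
tool_pos: [0.4513, 0.1619, 0.1192]
tcp_rot: [-0.0, 0.776, 0.63, 0.0]
force: [0.9, 0.7, -0.1]
gripper_width: -0.0003
```

>>> {"fn": "apply_moves", "kwargs": {
  "travel": [
    [0, 0, 0],
    [0, 0, 0]
  ],
  "twist": [0, 0],
  "fingers": [-1, -1]
}}

```text
clock: 3.48
tool_pos: [0.4546, 0.1613, 0.1189]
tcp_rot: [0.0, 0.777, 0.629, 0.001]
force: [0.1, 0.1, 0.3]
gripper_width: 0.0001
```

```bash
python3 - <<'E'
from h import *
from plant import ctrl
for p in ([.5604,.1391,.1178],): print(chute(p))
s=ctrl.observe(); print(s["clock"],s["force"]); print(chute(s["tool_pos"]),togo(s,-.127,.046,.118))
E
```

```text
[-152.98349209   45.90153754  117.8       ]
3.4833 [0.10572265 0.09598085 0.27487567]
[-261.08970208   45.60660782  118.88875027] (array([  0.40812235, 134.08776929,   1.13859608]), np.float64(-0.006808295989794594), array([ 2.03924187e-03,  6.47068036e-04, -9.99997711e-01]))
```

A hard stop at 0.45 m/s overshoots by about 9 mm, so I'll aim to stop at TCP x = -28. First a gentle approach to contact.

>>> {"fn": "apply_moves", "kwargs": {
  "travel": [
    [0, 8, 0],
    [0, 25, 0],
    [0, 50, 0],
    [0, 75, 0],
    [0, 98, 0],
    [0, 115, 0],
    [0, 125, 0],
    [0, 130, 0],
    [0, 133, 0.5],
    [0, 134, 1],
    [0, 134, 1],
    [0, 134, 1]
  ],
  "twist": [0, 0, 0, 0, 0, 0, 0, 0, 0, 0, 0, 0],
  "fingers": [-1, -1, -1, -1, -1, -1, -1, -1, -1, -1, -1, -1]
}}

```text
clock: 4.48
tool_pos: [0.5837, 0.1338, 0.1173]
tcp_rot: [-0.0, 0.777, 0.63, -0.0]
force: [-0.3, 0.2, 0.4]
gripper_width: 0.0005
```

```bash
python3 - <<'E'
from h import *
from plant import ctrl
s=ctrl.observe(); print(s["clock"],s["force"]); print(chute(s["tool_pos"]),togo(s,-.028,.046,.118))
c=ctrl.capture("side");im=c["image"][:,:,::-1]
cv2.imwrite("pics/side3.png",cv2.resize(im[90:270,240:450],None,fx=3.3,fy=3.3,interpolation=cv2.INTER_CUBIC))
E
```

```text
4.4833 [-0.33493047  0.22898422  0.41578358]
[-129.10819636   45.55752719  117.27528325] (array([  0.33079465, 101.10810255,  -0.7940664 ]), np.float64(0.06327414519219081), array([-6.76160517e-04,  1.17350640e-04, -9.99999765e-01]))
```

View pics/side3.png

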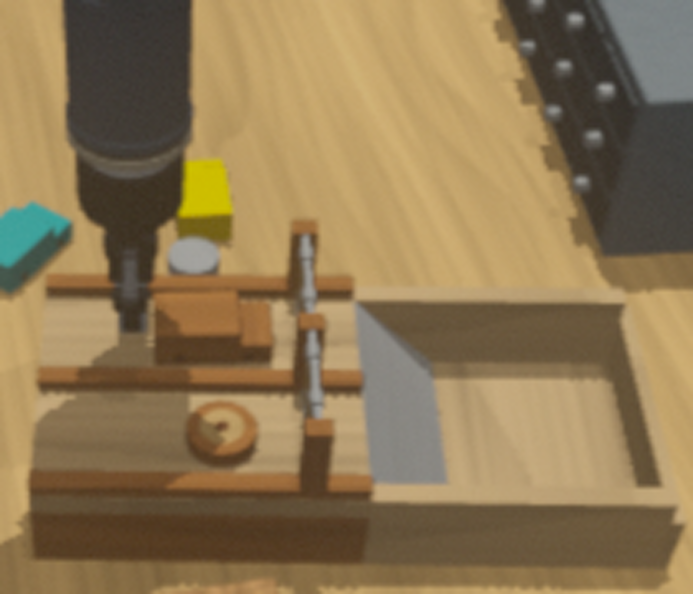

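The fingers are about 5 mm behind the van (finger front at x≈147, van rear at 155 in the zoom). Now the brisk push and retreat.

>>> {"fn": "apply_moves", "kwargs": {
  "travel": [
    [0, 7, 0],
    [0, 22, 0],
    [0, 60, 0],
    [0, 101, 0],
    [0, 101, 0],
    [0, 99, 0],
    [0, 90, 0],
    [0, 70, 0],
    [0, 45, 0],
    [0, 20, 0],
    [0, 10, 0],
    [0, 10, 0]
  ],
  "twist": [0, 0, 0, 0, 0, 0, 0, 0, 0, 0, 0, 0],
  "fingers": [-1, -1, -1, -1, -1, -1, -1, -1, -1, -1, -1, -1]
}}

```text
clock: 5.53
tool_pos: [0.5914, 0.1325, 0.1176]
tcp_rot: [-0.001, 0.776, 0.63, -0.001]
force: [-0.0, 0.5, 1.8]
gripper_width: 0.0001
```

```bash
python3 - <<'E'
from h import *
from plant import ctrl
s=ctrl.observe(); print(s["clock"],s["force"]); print(chute(s["tool_pos"]))
c=ctrl.capture("side");im=c["image"][:,:,::-1]
cv2.imwrite("pics/side4.png",cv2.resize(im[90:270,240:450],None,fx=3.3,fy=3.3,interpolation=cv2.INTER_CUBIC))
c=ctrl.capture("top");im=c["image"][:,:,::-1]
cv2.imwrite("pics/top4.png",cv2.resize(im[25:265,185:375],None,fx=2.5,fy=2.5,interpolation=cv2.INTER_CUBIC))
E
```

```text
5.5333 [-0.0037693   0.48103961  1.82163027]
[-121.2963832    45.84136577  117.62611893]
```

View pics/side4.png

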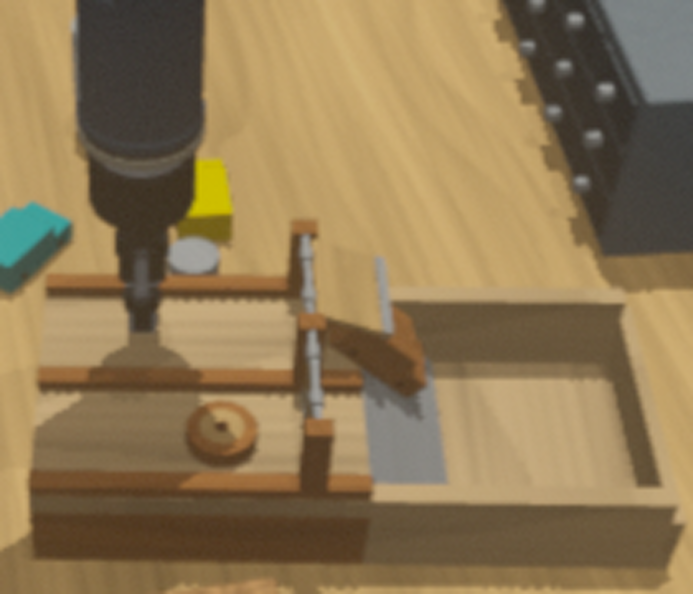

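View pics/top4.png

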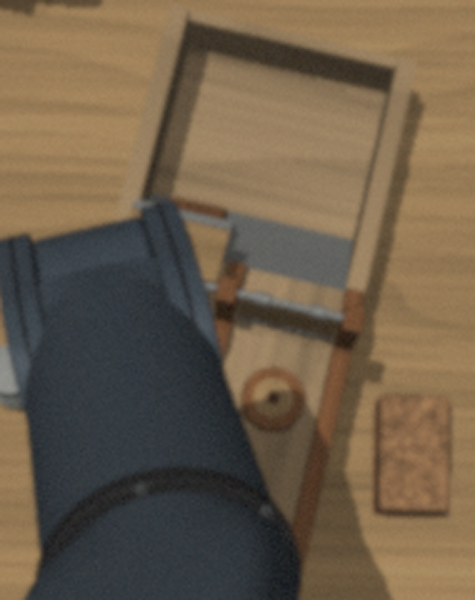

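The van has left the deck and is tipping down the slope with the flap riding on its rear (zoom 380,345). I'll let time pass while retreating.

>>> {"fn": "apply_moves", "kwargs": {
  "travel": [
    [0, -5, 0],
    [0, -15, 0],
    [0, -20, 0],
    [0, -20, 0],
    [0, -20, 0],
    [0, -20, 0],
    [0, -20, 0],
    [0, -20, 0]
  ],
  "twist": [0, 0, 0, 0, 0, 0, 0, 0],
  "fingers": [-1, -1, -1, -1, -1, -1, -1, -1]
}}

```text
clock: 6.3
tool_pos: [0.5749, 0.1354, 0.1173]
tcp_rot: [0.0, 0.777, 0.629, 0.0]
force: [0.8, -0.2, 0.5]
gripper_width: 0.0004
```

```bash
python3 - <<'E'
from h import *
from plant import ctrl
s=ctrl.observe(); print(s["clock"],s["force"]); print(chute(s["tool_pos"]))
c=ctrl.capture("side");im=c["image"][:,:,::-1]
cv2.imwrite("pics/side5.png",cv2.resize(im[90:270,240:450],None,fx=3.3,fy=3.3,interpolation=cv2.INTER_CUBIC))
E
```

```text
6.3 [ 0.83843512 -0.1783997   0.49221605]
[-137.99578777   45.25405151  117.2895025 ]
```

View pics/side5.png

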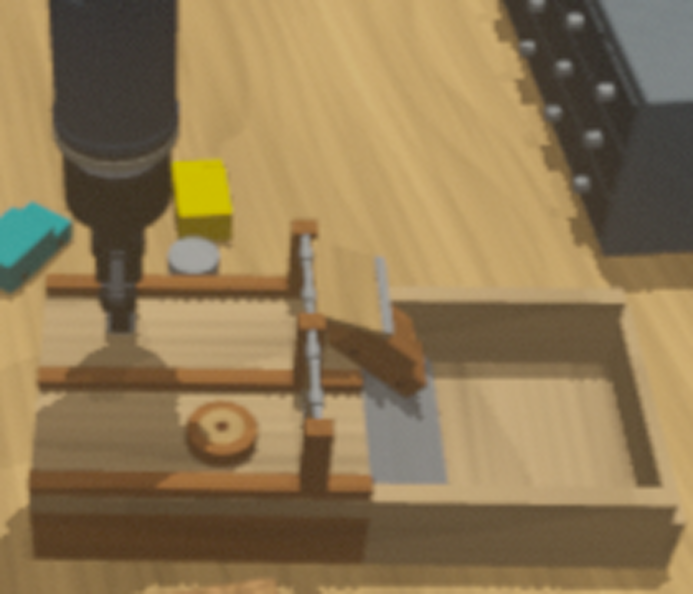

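The van has stalled on the ledge: tilted nose-down, with the flap lying on its rear. It needs a small nudge on the bonnet from the far side. I'll rise, go over the rod, and look with the wrist camera.

```bash
python3 - <<'E'
from h import *
from plant import ctrl
s=ctrl.observe()
print(togo(s,.12,.045,.260))
c=ctrl.capture("side");im=c["image"][:,:,::-1]
cv2.imwrite("pics/side6.png",cv2.resize(im[160:215,325:385],None,fx=10,fy=10,interpolation=cv2.INTER_CUBIC))
E
```

```text
(array([  -0.31366405,  258.07804611, -142.71532308]), np.float64(0.012194035353998935), array([ 9.41774549e-05, -6.17122737e-05, -9.99999994e-01]))
```

View pics/side6.png

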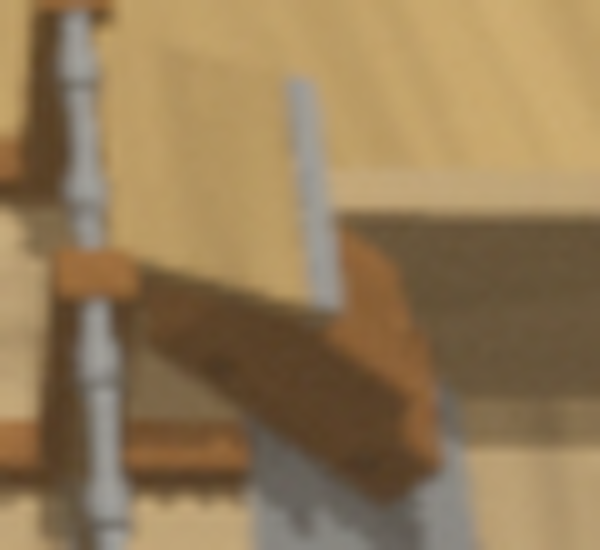

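>>> {"fn": "apply_moves", "kwargs": {
  "travel": [
    [0, 0, -15],
    [0, 0, -45],
    [0, 0, -80],
    [0, 0, -115],
    [0, 10, -135],
    [0, 30, -142],
    [0, 60, -143],
    [0, 90, -143],
    [0, 120, -143],
    [0, 150, -143],
    [0, 180, -143],
    [0, 210, -143],
    [0, 235, -143],
    [0, 250, -143],
    [0, 258, -143],
    [0, 258, -143],
    [0, 258, -143]
  ],
  "twist": [0, 0, 0, 0, 0, 0, 0, 0, 0, 0, 0, 0, 0, 0, 0, 0, 0],
  "fingers": [-1, -1, -1, -1, -1, -1, -1, -1, -1, -1, -1, -1, -1, -1, -1, -1, -1]
}}

```text
clock: 7.82
tool_pos: [0.8269, 0.0818, 0.2593]
tcp_rot: [-0.0, 0.777, 0.629, -0.0]
force: [0.3, 1.2, -0.7]
gripper_width: 0.0001
```

```bash
python3 - <<'E'
from h import *
from plant import ctrl
s=ctrl.observe(); print(s["clock"],s["force"],np.round(s["q"],2)); print(chute(s["tool_pos"]))
c=ctrl.capture("wrist");cv2.imwrite("pics/w6.png",c["image"][:,:,::-1])
pickle.dump((s,c),open("w6.pkl","wb"))
c=ctrl.capture("side");im=c["image"][:,:,::-1]
cv2.imwrite("pics/side7.png",cv2.resize(im[90:270,240:450],None,fx=3.3,fy=3.3,interpolation=cv2.INTER_CUBIC))
E
```

```text
7.8167 [ 0.3477996   1.16626134 -0.71358237] [-0.18  0.86  0.08  0.86 -0.06  1.42  1.24]
[119.64860943  45.22176247 259.33609935]
```

View pics/w6.png

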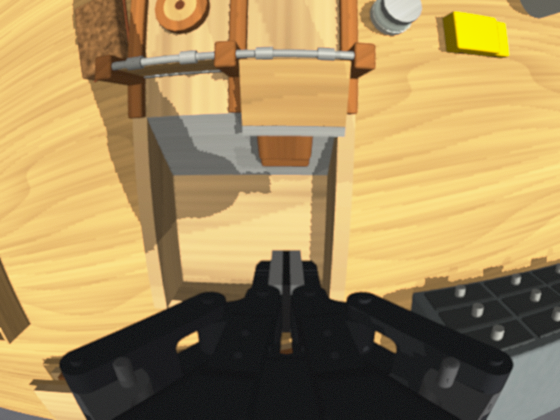

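View pics/side7.png

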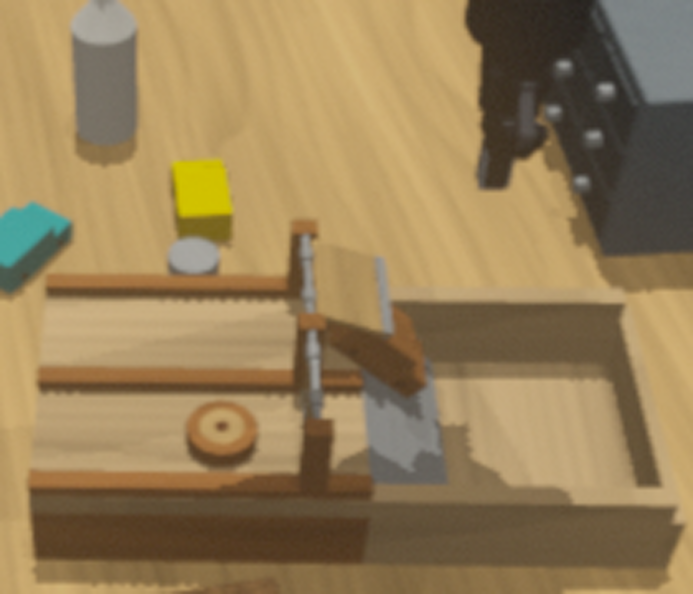

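```bash
python3 - <<'E'
from h import *
s,c=pickle.load(open("w6.pkl","rb"))
T=c["T_tool_cam"];M=tool(s)
def wray(u,v):
    K=c["mtx"];d=np.array([(u-K[0,2]),(v-K[1,2])])/K[0,0];r=np.hypot(*d)
    dc=np.r_[np.sin(r)*d/r,np.cos(r)]
    o=M@T[:3,3]+s["tool_pos"]; v=M@T[:3,:3]@dc; return o,v
def at(u,v,z):
    o,d=wray(u,v); return chute(o+d*(z-o[2])/d[2]).round(1)
print("rod check",at(290,54,.141),at(345,54,.141))
for v in (126,136,165):
    print(v,[at(286,v,z).tolist() for z in (.06,.08,.09,.1,.11,.12,.13)])
print("sides",at(259,150,.09),at(313,150,.09))
_,d=pickle.load(open("c0.pkl","rb"));S=d["side"]
for n,p,y in (("nb",(385,505),.022),("nt",(410,400),.022),("step",(325,335),.022),("rearTop?",(150,260),.022),("rearBot",(150,335),.022),("flapnear",(335,310),.010),("ft",(390,255),.070)):
    px=(p[0]/10+325-.45,p[1]/10+160-.45)
    R=cv2.Rodrigues(S["rvec"])[0];o=-R.T@S["tvec"];a=ray(S,px,0)-o
    oc=np.r_[RC.T@(o[:2]-O),o[2]];ac=np.r_[RC.T@a[:2],a[2]]
    print(n,(1000*(oc+ac*(y-oc[1])/ac[1])).round(1))
E
```

```text
rod check [  1.4  48.9 141. ] [  0.2  88.7 141. ]
126 [[55.9, 46.0, 60.0], [55.6, 46.0, 80.0], [55.4, 46.0, 90.0], [55.2, 46.0, 100.0], [55.1, 46.0, 110.0], [54.9, 46.0, 120.0], [54.7, 46.0, 130.0]]
136 [[65.7, 46.0, 60.0], [64.7, 46.0, 80.0], [64.3, 46.0, 90.0], [63.8, 46.0, 100.0], [63.3, 46.0, 110.0], [62.8, 46.0, 120.0], [62.4, 46.0, 130.0]]
165 [[94.3, 46.0, 60.0], [91.5, 46.0, 80.0], [90.2, 46.0, 90.0], [88.8, 46.0, 100.0], [87.4, 46.0, 110.0], [86.0, 46.0, 120.0], [84.7, 46.0, 130.0]]
sides [76.6 22.1 90. ] [76.6 69.9 90. ]
nb [82.3 22.  41. ]
nt [83.8 22.  80.1]
step [ 60.3  22.  103.2]
rearTop? [ 15.5  22.  128.9]
rearBot [ 17.7  22.  102.8]
flapnear [ 59.3  10.  124.4]
ft [83.2 70.  82.7]
```

```bash
python3 - <<'E'
import pickle,cv2
s,c=pickle.load(open("w6.pkl","rb"))
cv2.imwrite("pics/w6z.png",cv2.resize(c["image"][100:190,225:365,::-1],None,fx=5.5,fy=5.5,interpolation=cv2.INTER_CUBIC))
E
```

```text
(no output)
```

View pics/w6z.png

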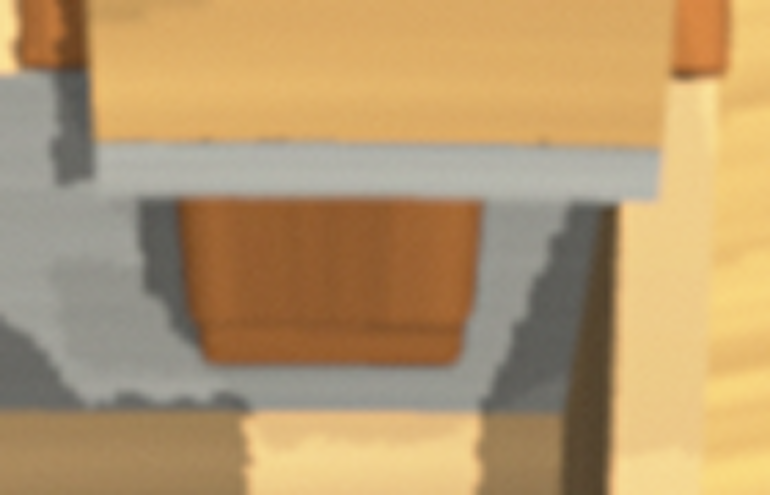

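The zoom shows the van lying nose-down at about 45° on the slope. Its cab front edge is at row ~325, the bonnet shows as a sliver to row ~362, and the flap rests on the rear top edge. I'll lower the shut fingertips onto the exposed cab top just ahead of the flap edge, then nudge along the slope (down and forward).

>>> {"fn": "apply_moves", "kwargs": {
  "travel": [
    [0, -5, 8],
    [0, -15, 25],
    [0, -25, 50],
    [0, -32, 78],
    [0, -34, 100],
    [0, -34, 115],
    [0, -34, 122],
    [0, -34, 126],
    [0, -34, 126],
    [0, -34, 126]
  ],
  "twist": [0, 0, 0, 0, 0, 0, 0, 0, 0, 0],
  "fingers": [-1, -1, -1, -1, -1, -1, -1, -1, -1, -1]
}}

```text
clock: 8.75
tool_pos: [0.7943, 0.0891, 0.1357]
tcp_rot: [0.0, 0.777, 0.63, 0.001]
force: [-0.1, -0.1, 0.6]
gripper_width: 0.0005
```

```bash
python3 - <<'E'
from h import *
from plant import ctrl
s=ctrl.observe(); print(s["clock"],s["force"]); print(chute(s["tool_pos"]))
c=ctrl.capture("side");im=c["image"][:,:,::-1]
cv2.imwrite("pics/side8.png",cv2.resize(im[130:230,310:430],None,fx=5.5,fy=5.5,interpolation=cv2.INTER_CUBIC))
c=ctrl.capture("wrist");cv2.imwrite("pics/w8.png",c["image"][:,:,::-1])
E
```

```text
8.75 [-0.11842619 -0.13039341  0.61710489]
[ 86.21559054  45.58677224 135.65108531]
```

View pics/side8.png

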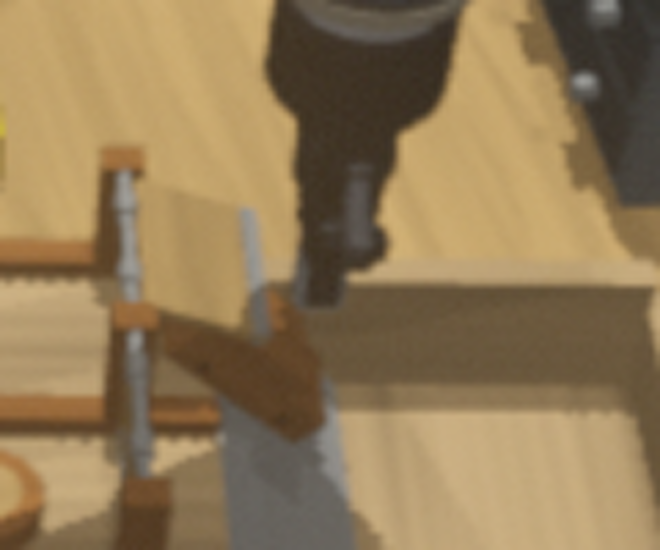

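View pics/w8.png

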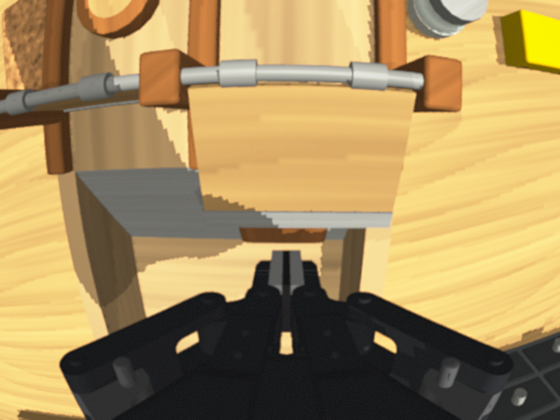

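>>> {"fn": "apply_moves", "kwargs": {
  "travel": [
    [0, -4, 3],
    [0, -4, 7],
    [0, -4, 10],
    [0, -4, 12],
    [0, -4, 12]
  ],
  "twist": [0, 0, 0, 0, 0],
  "fingers": [-1, -1, -1, -1, -1]
}}

```text
clock: 9.27
tool_pos: [0.7895, 0.0898, 0.1214]
tcp_rot: [-0.0, 0.777, 0.63, -0.001]
force: [-0.5, 0.3, 0.0]
gripper_width: 0.0002
```

>>> {"fn": "apply_moves", "kwargs": {
  "travel": [
    [0, 0, 1],
    [0, 0, 2],
    [0, 0, 2]
  ],
  "twist": [0, 0, 0],
  "fingers": [-1, -1, -1]
}}

```text
clock: 9.52
tool_pos: [0.7899, 0.0898, 0.1201]
tcp_rot: [-0.0, 0.777, 0.629, -0.0]
force: [-0.4, 0.6, 0.5]
gripper_width: -0.0
```

>>> {"fn": "apply_moves", "kwargs": {
  "travel": [
    [0, 0, 2],
    [0, 0, 4],
    [0, 0, 4]
  ],
  "twist": [0, 0, 0],
  "fingers": [-1, -1, -1]
}}

```text
clock: 9.77
tool_pos: [0.7907, 0.0896, 0.1165]
tcp_rot: [0.001, 0.777, 0.629, 0.001]
force: [2.5, -0.1, 1.0]
gripper_width: 0.0002
```

```bash
python3 - <<'E'
from h import *
from plant import ctrl
s=ctrl.observe(); print(s["clock"],s["force"]); print(chute(s["tool_pos"]))
c=ctrl.capture("side");im=c["image"][:,:,::-1]
cv2.imwrite("pics/side9.png",cv2.resize(im[130:230,310:430],None,fx=5.5,fy=5.5,interpolation=cv2.INTER_CUBIC))
E
```

```text
9.7667 [ 2.52807147 -0.13620349  1.03013025]
[ 82.59019149  45.40009893 116.53783154]
```

View pics/side9.png

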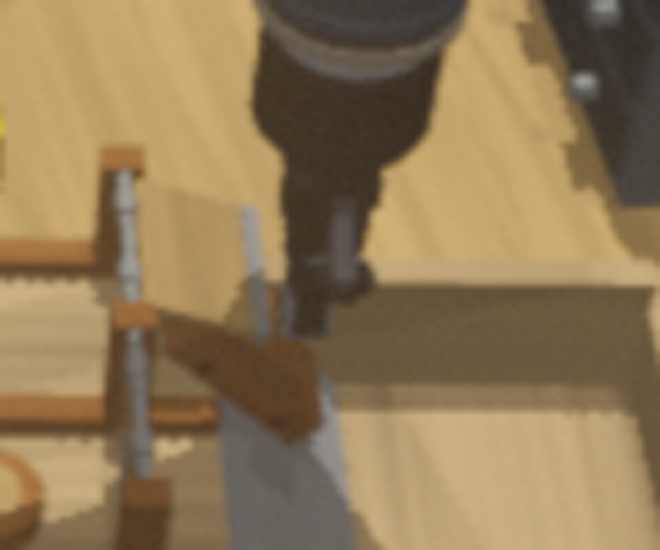

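Contact has begun (2.5 N). Now to drag the van along the slope direction with a light press.

>>> {"fn": "apply_moves", "kwargs": {
  "travel": [
    [0, 1, 3],
    [0, 3, 6],
    [0, 6, 9],
    [0, 10, 13],
    [0, 14, 17]
  ],
  "twist": [0, 0, 0, 0, 0],
  "fingers": [-1, -1, -1, -1, -1]
}}

```text
clock: 10.23
tool_pos: [0.8052, 0.087, 0.1015]
tcp_rot: [0.001, 0.777, 0.629, 0.002]
force: [2.4, -0.3, 11.1]
gripper_width: -0.0003
```

```bash
python3 - <<'E'
from h import *
from plant import ctrl
s=ctrl.observe(); print(s["clock"],s["force"]); print(chute(s["tool_pos"]))
c=ctrl.capture("side");im=c["image"][:,:,::-1]
cv2.imwrite("pics/side10.png",cv2.resize(im[130:230,310:430],None,fx=5.5,fy=5.5,interpolation=cv2.INTER_CUBIC))
E
```

```text
10.2333 [ 2.44151944 -0.27172704 11.08180698]
[ 97.32310348  45.79823602 101.54993565]
```

View pics/side10.png

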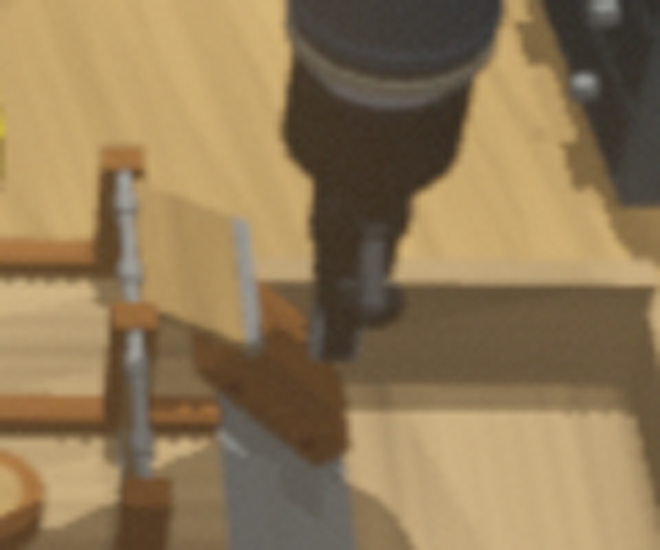

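It follows the fingers. Continuing down the slope.

>>> {"fn": "apply_moves", "kwargs": {
  "travel": [
    [0, 4, 4],
    [0, 8, 8],
    [0, 12, 12],
    [0, 16, 16],
    [0, 20, 20],
    [0, 24, 24],
    [0, 24, 24]
  ],
  "twist": [0, 0, 0, 0, 0, 0, 0],
  "fingers": [-1, -1, -1, -1, -1, -1, -1]
}}

```text
clock: 10.87
tool_pos: [0.8293, 0.0818, 0.0771]
tcp_rot: [0.001, 0.777, 0.629, 0.002]
force: [5.7, -0.7, 5.9]
gripper_width: -0.0001
```

```bash
python3 - <<'E'
from h import *
from plant import ctrl
s=ctrl.observe(); print(s["clock"],s["force"]); print(chute(s["tool_pos"]))
c=ctrl.capture("side");im=c["image"][:,:,::-1]
cv2.imwrite("pics/side11.png",cv2.resize(im[130:230,310:430],None,fx=5.5,fy=5.5,interpolation=cv2.INTER_CUBIC))
E
```

```text
10.8667 [ 5.69973155 -0.73456872  5.89390458]
[121.92795046  45.72803226  77.06209402]
```

View pics/side11.png

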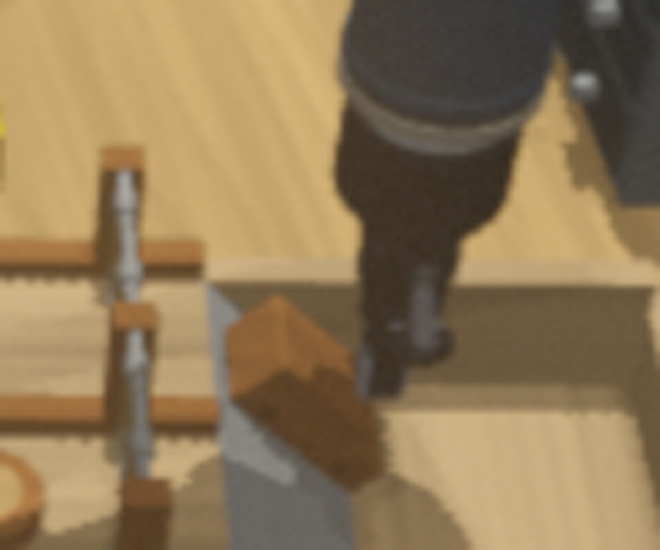

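The flap has dropped shut and the van is entirely on the slope, near the tray floor. I'll withdraw away from the van, then up.

>>> {"fn": "apply_moves", "kwargs": {
  "travel": [
    [0, 3, -3],
    [0, 8, -8],
    [0, 14, -20],
    [0, 14, -45],
    [0, 14, -75],
    [0, 14, -105],
    [0, 14, -130],
    [0, 14, -145],
    [0, 14, -150],
    [0, 14, -150],
    [0, 14, -150],
    [0, 14, -150]
  ],
  "twist": [0, 0, 0, 0, 0, 0, 0, 0, 0, 0, 0, 0],
  "fingers": [-1, -1, -1, -1, -1, -1, -1, -1, -1, -1, -1, -1]
}}

```text
clock: 11.92
tool_pos: [0.8399, 0.079, 0.2229]
tcp_rot: [-0.001, 0.777, 0.63, -0.001]
force: [0.4, -1.5, 0.0]
gripper_width: 0.0002
```

```bash
python3 - <<'E'
from h import *
from plant import ctrl
s=ctrl.observe(); print(s["clock"],s["force"]); print(chute(s["tool_pos"]))
a=ctrl.capture("side")["image"];im=a[:,:,::-1]
cv2.imwrite("pics/side12.png",cv2.resize(im[110:270,240:450],None,fx=3.7,fy=3.7,interpolation=cv2.INTER_CUBIC))
c=ctrl.capture("wrist");cv2.imwrite("pics/w12.png",c["image"][:,:,::-1])
E
```

```text
11.9167 [ 0.43313783 -1.48509515  0.04612576]
[132.92293036  45.23876368 222.94066049]
```

View pics/side12.png

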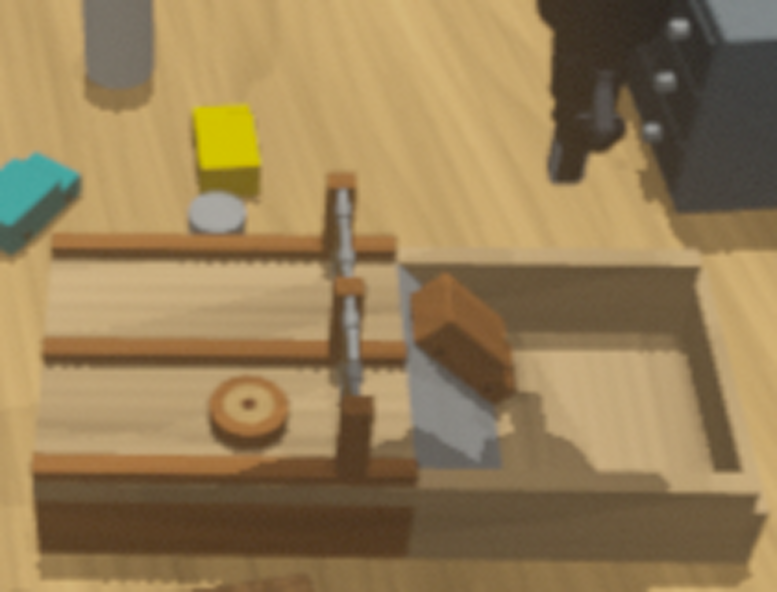

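View pics/w12.png

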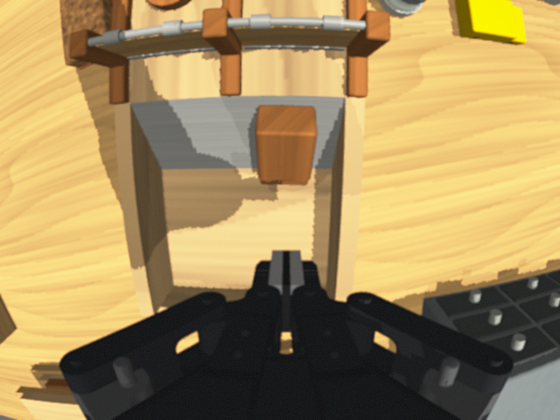

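The van rests on the slope with its nose on the tray floor (wrist view, 285,145). Both flaps hang shut and the wheel is in place. I'll let a second pass and check that nothing is still moving.

```bash
python3 - <<'E'
from plant import ctrl; import pickle
pickle.dump(ctrl.capture("side")["image"],open("sA.pkl","wb"))
E
```

>>> {"fn": "apply_moves", "kwargs": {
  "travel": [
    [0, 0, 0],
    [0, 0, 0],
    [0, 0, 0],
    [0, 0, 0],
    [0, 0, 0],
    [0, 0, 0],
    [0, 0, 0],
    [0, 0, 0],
    [0, 0, 0],
    [0, 0, 0],
    [0, 0, 0],
    [0, 0, 0]
  ],
  "twist": [0, 0, 0, 0, 0, 0, 0, 0, 0, 0, 0, 0],
  "fingers": [-1, -1, -1, -1, -1, -1, -1, -1, -1, -1, -1, -1]
}}

```text
clock: 13.07
tool_pos: [0.8407, 0.0791, 0.2253]
tcp_rot: [0.0, 0.777, 0.63, -0.0]
force: [-0.3, -0.4, -0.3]
gripper_width: 0.0002
```

```bash
python3 - <<'E'
from h import *
from plant import ctrl
a=pickle.load(open("sA.pkl","rb")).astype(float); cs=ctrl.capture("side"); b=cs["image"].astype(float)
d=np.abs(a-b).mean(2); print("max/mean diff van region",d[178:220,345:382].max(),d[178:220,345:382].mean()," bg",d[300:400,100:300].mean(), "deck",d[165:240,250:340].mean())
c0=pickle.load(open("c0.pkl","rb"))[1]["side"]["image"].astype(float)
print("wheel/deck vs start",np.abs(c0-b).mean(2)[205:235,290:325].mean(),"bg",np.abs(c0-b).mean(2)[300:380,100:300].mean())
# centre estimate: van top-face front/rear from side zoom12
S=cs; q=lambda p:(p[0]/3.7+240-.37,p[1]/3.7+110-.37)
R=cv2.Rodrigues(S["rvec"])[0];o=-R.T@S["tvec"];oc=np.r_[RC.T@(o[:2]-O),o[2]]
for n,p in (("rear bot near",(413,338)),("front bot near",(498,402))):
    v=ray(S,q(p),0)-o;ac=np.r_[RC.T@v[:2],v[2]];print(n,(1000*(oc+ac*(.022-oc[1])/ac[1])).round(0))
print(ctrl.observe()["force"])
E
```

```text
max/mean diff van region 7.333333333333333 1.1076791076791077  bg 0.8383 deck 0.9449382716049384
wheel/deck vs start 7.5180952380952375 bg 17.877479166666667
rear bot near [49. 22. 75.]
front bot near [115.  22.   9.]
[ 0.71632767  0.08996434 -0.7399071 ]
```

The van is at rest (image differences are at noise level), with its centre at about chute x 94 mm, z 54 mm. Handing in.

```bash
python3 - <<'E'
from plant import ctrl
print(ctrl.job_done())
E
```

```text
the job is handed in; nothing more can be done
None
```

The van body is down on the tray's slope with its nose on the tray floor. I handed the job in at about 13 s; no verdict was reported.

**What I did:** I pushed the van along the left lane and through its flap with the shut fingertips, in one brisk stroke that stopped short of the rod. The moves cannot tilt the tool, so the fingers stayed vertical and could not reach in under the rod at a slant.

**What went differently:** The van did not slide all the way down by itself. It stalled nose-down on the slope with the flap lying on its rear. I went over the rod, set the fingertips on the exposed cab top and nudged the van down the slope with about 11 N at most in the force readings. The flap then fell shut by itself, and I pulled the fingers up clear.

**Last checks:**
- **Van:** its centre is at about chute x 94 mm, z 54 mm. Side pictures about 1 s apart showed no movement beyond image noise.
- **Flaps:** both look shut in the side and wrist views; I did not measure their angles.
- **Wheel, jar and sanding block:** I saw no sign that any had moved, judged by eye. My picture comparison with the start for the wheel was inconclusive, because the robot's own shadow changed the image. I did not measure the jar or the block again.
- **Robot:** wrist force is about zero, and the fingers are well clear of everything.

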